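# Tug-test the bag clips and sort out the worn one

### The job

Test the three green bag clips on the beech rack one after another, from left to right as the robot sees them: take hold of the label card in the clip and draw it slowly, straight out of the mouth, with a steady pull of about 8 N for half a second, never more than 15 N. A clip that holds against that is good: let go and leave it on the rack with its card in place. If the card slides out instead, the clip is worn: lay that card in the empty oval dish and put that clip in the blue bowl, and leave everything else as it stands.

Things in the scene. Friction and masses are not known exactly. Their poses are not given: they have to be found in the camera images.
- rack: beech clip rack, fixed: board 150 x 270 mm, top 14 mm above the worktop; origin under its centre, x from the cards to the clips, y left along the row. Each of 3 bays has two rubber-sleeved posts, 14 mm thick, 14 mm apart, tops 56 mm above the worktop, that hold the clip while its card is pulled out between them; a fence behind the clips reaches 27 mm
- posts_left: the two posts of the left (+y) bay, fixed on the rack; origin on the board half-way between them, x axis as the rack's. A clip seated in this bay has its jaw point 37 to 46 mm behind the posts (along x)
- posts_middle: the two posts of the middle bay, fixed on the rack; origin on the board half-way between them, x axis as the rack's. A clip seated in this bay has its jaw point 37 to 46 mm behind the posts (along x)
- posts_right: the two posts of the right (-y) bay, fixed on the rack; origin on the board half-way between them, x axis as the rack's. A clip seated in this bay has its jaw point 37 to 46 mm behind the posts (along x)
- clip_1_mid (a point): half-way up the jaws of one of three identical-looking green spring bag clips lying on edge, 52 mm high, 83 mm long, mouth to local -x, z up. 24 mm wide here (y), flat-sided: grip from above, lift straight out. Jaws end 30 mm ahead of the point, the upright hinge pin is 14 mm behind it, then levers spreading to 48 mm. 70 g. Its number does not tell its bay
- card_1_grip (a point): centre of the body of a beech label card standing on edge, its tongue in the clip of the same number: body 62 mm long, 9 mm thick, 56 mm high (point half-way up), dark slate panel on both faces. Local x points to the clip, y across the thickness, z up. The posts begin 33 mm from the point. 60 g
- clip_2_mid (a point): as clip_1. How the clips behave: friction of the sprung jaw on the card's tongue is the only hold. A good clip holds against 15 N and slips at about 20 N; a worn one lets the card slide out at less than 4.5 N. Looks and number do not tell which; clip N holds card N
- card_2_grip (a point): as card_1. The tongue, 5 mm thick and 48 mm long, passes between the two posts into the clip, 22 mm beyond the gripping line. Pull along the card's local -x, slowly (10 mm/s or so). A card that slides is quite free after 40 mm
- clip_3_mid (a point): as clip_1. Pulled by the card, a clip first slides 0 to 9 mm until its jaws bear on the two posts; then clip and posts give about 1 mm under 10 N
- card_3_grip (a point): as card_1. The whole card is 110 mm long, its middle 24 mm from the point toward the clip. It stands on the board: if it is pressed down there, the board's friction adds to the pull that is felt
- oval_dish: white oval fluted baking dish, 283 mm (its y) x 175 mm (its x), rim 36 mm high, floor 6 mm above the worktop and about 138 x 222 mm; origin under its centre; loose
- blue_bowl: round blue bowl, 156 mm across the rim, 58 mm high, 4 mm wall, inner floor about 5 mm up; origin under its centre; loose
- mug: beige stoneware mug, 81 x 117 mm, 132 mm high; bystander, loose; origin under its centre
- spice_jar: clear spice jar with white cap, 47 mm across, 98 mm high; bystander, loose; origin under its centre
- box_5: dark blue tea box, 73 x 138 mm, 76 mm high; bystander, loose; origin under its centre
- jar_4: jar of olives with yellow lid, 68 mm across, 106 mm high; bystander, loose; origin under its centre

How it is judged:
By the outcome, as a careful person would: the job done as asked, in the order asked, and still so for the second after the job is handed in, with the robot touching nothing.
It also fails if it takes over 72 s, if anything falls off the work surface, if the arm or the gripper's body presses on something with over 40 N, if the wrist force passes 120 N, or if a joint passes its speed limit or range.

### The arm

A 6-joint arm with a two-finger parallel gripper is mounted at the origin on a cart in front of the work surface, level with it; the furniture and walls round the work are solid. World frame = base frame: x ahead of the robot, y to its left, z up, the work surface at z = 0. Lengths are in m, angles in rad, forces in N, time in s.
With the tool pointing down it reaches from about 0.325 to 1 m from the base axis. Payload 5.1 kg.
Tool frame: the origin (TCP) lies midway between the tips of the shut fingers; the grasp point (between the pads) lies 19 mm behind it; z points along the fingers, y is the line along which they close (so a half turn about z gives the same grasp; the last joint's range is limited). The gripper opens to 85 mm and grips with 20 to 120 N. Pads are 22 mm wide; open, the fingers measure 114 mm over their backs; the gripper's body (76 mm by 85 mm) begins 54 mm behind the grasp point. The pads swing forward as they close: fully open they stand 13 mm farther back than shut.
Start: joints at [1.231, 0.124, 1.65, -0, 1.367, -0.083], TCP at [0.165, 0.629, 0.231] pointing down, gripper open.
Joint ranges: [-2.61, 2.61], [-1.02, 2.33], [0.03, 2.71], [-1.35, 4.49], [0.32, 2.68], [-2.91, 2.91]. Speed limits (rad/s): [2.57, 2.57, 3.14, 3.14, 3.14, 3.14].

### API

Orientations are given as [roll, pitch, yaw] about the fixed x, y, z axes, in that order (R = Rz(yaw) Ry(pitch) Rx(roll)).
In Python, from bench import * gives the robot as it stands. The module is installed in compiled form; this text tells all that it offers.
- The arm moves only by the tool drive_tool, never from a script. Its argument "commands" is a list of rows, each a list of 7 numbers: the shift along the world's x, y, z scaled (see below), then the turn, a rotation vector about the world's x, y, z scaled (see below), then the gripper's target within -1 to 1 (shut at 1, half-way at 0, fully open at -1). A call has 1 to 12 rows; each row is the pose to reach, as a shift and turn from the pose commanded when the call began, turning the shorter way round; what a row does not reach only later rows make up. The controller multiplies each number of a shift by 400 mm and each number of a turn by pi rad. A row lasts 1/10 s, in which the tool goes at most 50 mm and 8.59 degrees, less where a joint would pass 70% of its speed; a pose out of reach is approached as far as the arm can. A call with a number of a shift or a turn outside -1 to 1 is refused whole. A call with a gripper value outside its range is refused whole. The fingers move at their own pace and stop on an object; the grip force is fixed at half the most. Time passes only in rows, so rows that repeat a pose let the fingers close. It gives the time, the measured TCP pose, the force, the opening and the grip force at its end, in the units of the state.
- sense(): the state, without advancing time (a new reading comes with each control period).
- grab_frame(name): name is "side" or "top"; returns a dict with "img" (420x560x3 uint8, blue, green, red), "range_z" (420x560 float32, m along the optical axis (not along the pixel's ray), 0 where there is no reading), "mtx" (3x3 intrinsics, pixels), "k1" (the pictures are not rectified: a ray, as slopes to the right and down, at radius r is drawn at 1 + k1 r^2 times it, then the intrinsics apply), "R" (3x3) and "t" (3): a world point X has camera coordinates R X + t. Camera axes: x right, y down, z forward; pixel columns grow to the right and rows downward; lengths in m; the calibration is good to about 2 mm. A picture is of the moment at which its call begins.
- job_done(): hands the job in; it is judged then, once.
The state is a dict: "t": time; "joint_pos": joint angles; "qd": joint speeds; "effort": joint torques, N m; "eef_pos": TCP position; "tool_rot": TCP orientation; "contact_force": force on the tool from outside, world axes, zero at the start; "moment": the same for the moment, N m; "gripper_width": opening from 0.0 (shut) to 1.0 (fully open); "grasp_force": force on a finger pad.
Only numpy, scipy, OpenCV 4.12 (cv2) and the standard library are available. Lean on these libraries where they do the work, as an engineer would, in place of code of your own. Each camera call takes 0.05 s, during which the arm holds its last target. There are 200 camera calls.

## Working session

There is one attempt and no reset: what is moved stays moved. The work goes in short steps, Python scripts to look and compute and a tool call to move; the robot and the scene stay as the last step left them, time stands still between calls to the robot, and variables do not carry over. Pictures are saved under pics/ and viewed, at most 10 in all, crops included, and the job is handed in when it is done.

Besides the shell and the picture viewer there is one more tool, called in YAML: its name, and indented under it one key for each argument. drive_tool: Moves the arm, as the interface text tells. Its arguments: {"type":"object","properties":{"commands":{"type":"array","items":{"type":"array","items":{"type":"number","minimum":-1,"maximum":1}}}},"required":["commands"]}

```bash
mkdir -p pics
cat > h.py <<'E'
from bench import *
import numpy as np, cv2
def cloud(f):
    h,w=f["range_z"].shape
    u,v=np.meshgrid(np.arange(w),np.arange(h))
    K=f["mtx"]; p=np.stack([u,v],-1).reshape(-1,1,2).astype(float)
    n=cv2.undistortPoints(p,K,np.array([f["k1"],0,0,0,0.])).reshape(h,w,2)
    z=f["range_z"]; c=np.dstack([n[...,0]*z,n[...,1]*z,z])
    return (c-f["t"])@f["R"]   # R^T (c-t)
E
python3 - <<'E'
from h import *
s=sense(); print(s)
for n in("top","side"):
    f=grab_frame(n); cv2.imwrite(f"pics/{n}0.png",f["img"]); np.savez(f"{n}0.npz",**f)
    print(n,f["mtx"],f["k1"],-f["R"].T@f["t"],f["R"])
E
```

```text
{'t': 0.0, 'joint_pos': array([ 1.23143070e+00,  1.24492699e-01,  1.65166806e+00,  1.17685842e-05,
        1.36753773e+00, -8.25876358e-02]), 'qd': array([-2.23415568e-04,  8.88500739e-04, -1.12834791e-03, -3.21157717e-05,
       -1.93893876e-03, -7.86699297e-04]), 'effort': array([ 5.71551991e-04, -4.23615324e+01, -3.65454340e+01,  1.85241424e-05,
        6.95633396e-03, -1.79458095e-05]), 'eef_pos': array([0.16488824, 0.62809886, 0.23006458]), 'tool_rot': array([-3.13949494e+00, -1.85200574e-04,  2.88481208e+00]), 'contact_force': array([0.20349799, 0.08487671, 0.00631986]), 'moment': array([-0.01068465, -0.04248379, -0.00085239]), 'grasp_force': 0.0, 'gripper_width': 0.99794810600361}
top [[457.18847981   0.         275.64820422]
 [  0.         457.18847981 215.12310831]
 [  0.           0.           1.        ]] -0.05727212368382102 [0.02942975 0.15552819 1.30889653] [[-0.32309992 -0.94626754  0.01357147]
 [-0.85870718  0.28711472 -0.42448452]
 [ 0.39777936 -0.14880483 -0.90533348]]
side [[415.42777584   0.         275.57326738]
 [  0.         415.42777584 209.35242534]
 [  0.           0.           1.        ]] -0.04485203530357559 [0.24969124 0.8872918  0.68219148] [[-0.93756429 -0.34770101  0.00878667]
 [-0.18914946  0.48850935 -0.85181048]
 [ 0.29188299 -0.80028909 -0.52377638]]
```

View pics/top0.png

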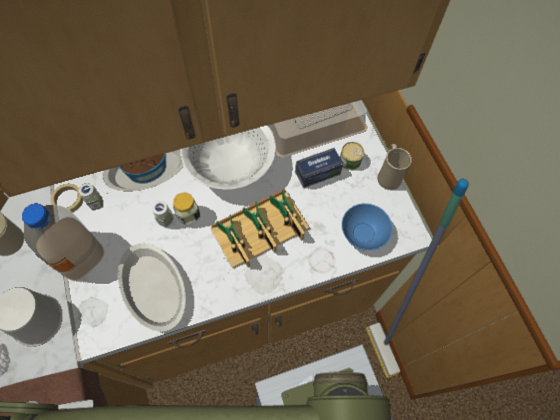

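View pics/side0.png

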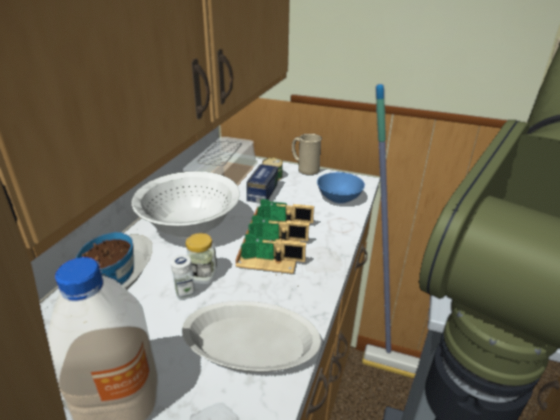

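The top view shows the rack at (260,228), with its three clips near (228,232), (256,215) and (286,205) and the cards below and to their right. The dish is at (153,287) and the bowl at (367,227). In the side view the dark slate panels are at (292,252), (297,232) and (303,213), and nothing blocks the view of the rack.

Run:
```python
from h import *
f=dict(np.load("top0.npz")); P=cloud(f); im=f["img"]; hsv=cv2.cvtColor(im,cv2.COLOR_BGR2HSV)
def pt(u,v): return P[v,u].round(3)
print("counter",pt(300,290),pt(120,340)*1, "cab",pt(150,150),pt(400,85))
# board: height 10-18mm within crop
reg=np.zeros(im.shape[:2],bool); reg[185:270,205:315]=1
b=reg&(P[...,2]>.008)&(P[...,2]<.021)&(hsv[...,1]>70)&(hsv[...,0]<30)
X=P[reg&(hsv[...,1]>70)&(hsv[...,0]<30)]; print("woodz",np.percentile(X[:,2],[5,25,50,75,95]).round(3))
r=cv2.minAreaRect((P[b][:,:2]*1000).astype(np.float32)); print("board",r)
g=reg&(hsv[...,0]>45)&(hsv[...,0]<90)&(hsv[...,1]>90)
n,l,st,c=cv2.connectedComponentsWithStats(g.astype(np.uint8))
for i in range(1,n):
    if st[i,4]>30:
        Q=P[l==i]; T=Q[Q[:,2]>.05]
        print("green",st[i],c[i].round(),Q.mean(0).round(3),np.percentile(Q[:,2],95).round(3)); 
        if len(T)>5: print(cv2.minAreaRect((T[:,:2]*1000).astype(np.float32)))
# card/post tops: wood above 50 mm
t=reg&(P[...,2]>.058)&(hsv[...,0]<35)&(~g)
n,l,st,c=cv2.connectedComponentsWithStats(t.astype(np.uint8))
for i in range(1,n):
    if st[i,4]>8:
        Q=P[l==i]; print("card",st[i],Q.mean(0).round(3),cv2.minAreaRect((Q[:,:2]*1000).astype(np.float32)))
def blob(name,m):
    Q=P[m]; print(name,m.sum(),cv2.minAreaRect((Q[:,:2]*1000).astype(np.float32)),Q[:,2].max())
bb=np.zeros_like(reg); bb[195:260,335:400]=1
blob("bowl rim",bb&(P[...,2]>.05)&(P[...,2]<.066)&(hsv[...,0]>95)&(hsv[...,1]>80))
dd=np.zeros_like(reg); dd[235:335,110:195]=1
blob("dish rim",dd&(P[...,2]>.028)&(P[...,2]<.045))
big=cv2.resize(im[180:275,195:325],None,fx=6,fy=6,interpolation=cv2.INTER_CUBIC); cv2.imwrite("pics/crop.png",big)
```

```text
counter [ 0.355 -0.051 -0.015] [0.375 0.482 0.001] cab [0.7   0.234 0.377] [ 0.7   -0.437  0.367]
woodz [0.009 0.012 0.015 0.021 0.066]
board ((576.5560302734375, 2.813385009765625), (152.77345275878906, 269.8688659667969), 10.445551872253418)
green [270 190  23  27 195] [281. 204.] [ 0.611 -0.078  0.053] 0.068
((608.2459106445312, -81.90188598632812), (79.97818756103516, 44.64826202392578), 8.217473983764648)
green [243 202  23  28 167] [254. 216.] [0.594 0.013 0.062] 0.069
((331.3356628417969, 65.31242370605469), (57.3961296081543, 627.5747680664062), 78.58832550048828)
green [217 216  22  27 150] [228. 230.] [0.575 0.1   0.064] 0.069
((322.4477233886719, 115.35873413085938), (49.413543701171875, 589.4495849609375), 86.98594665527344)
card [206 185  42   5 138] [0.695 0.067 0.104] ((694.3199462890625, 67.01937866210938), (123.00143432617188, 21.191547393798828), 73.12944793701172)
card [284 205  21  30 112] [ 0.533 -0.094  0.077] ((302.47723388671875, 5.9785614013671875), (64.25228881835938, 619.3153076171875), 67.21332550048828)
card [257 218  20  30 109] [ 0.519 -0.004  0.078] ((301.1982116699219, 56.65401077270508), (50.69219970703125, 576.165771484375), 75.03575897216797)
card [230 231  20  33 106] [0.506 0.083 0.067] ((515.05859375, 84.63325500488281), (110.4886245727539, 9.595555305480957), 10.405747413635254)
bowl rim 245 ((458.05072021484375, -298.3451843261719), (151.16586303710938, 149.93663024902344), 14.018007278442383) 0.06314293725289703
dish rim 1143 ((492.393798828125, 359.4050598144531), (285.4505920410156, 175.05760192871094), 9.312837600708008) 0.04319063302844227
```

View pics/crop.png

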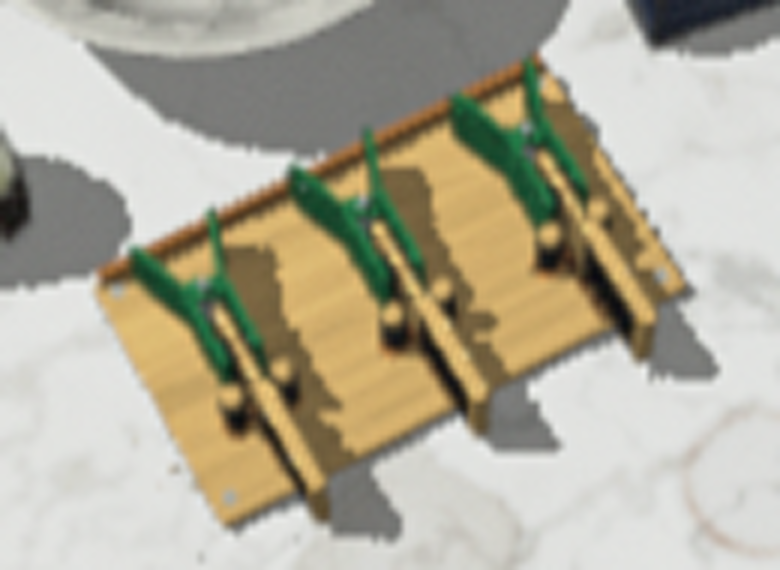

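The crop shows the three clips with their jaws toward the posts: left post pair at about (258,390), middle at (418,310), right at (575,225). Each card stands between its posts. I'll fit each card's axis and each clip's gap to the posts.

Run:
```python
from h import *
f=dict(np.load("top0.npz")); P=cloud(f); im=f["img"]; hsv=cv2.cvtColor(im,cv2.COLOR_BGR2HSV)
a=np.radians(10.43); ex=np.array([np.cos(a),np.sin(a)]); ey=np.array([-ex[1],ex[0]])
c0=np.array([.5766,.0028])
R=(P[...,:2]-c0)@np.stack([ex,ey],1)   # rack coordinates
inr=(abs(R[...,0])<.125)&(abs(R[...,1])<.14)
green=(hsv[...,0]>45)&(hsv[...,0]<90)&(hsv[...,1]>90)
for name,y0 in(("L",.09),("M",0),("R",-.09)):
    bay=inr&(abs(R[...,1]-y0)<.042)
    Q=R[bay&(P[...,2]>.063)&(P[...,2]<.077)&~green&(R[...,0]<.02)]*1000
    m=cv2.fitLine(Q.astype(np.float32),cv2.DIST_HUBER,0,.01,.01).ravel()
    print(name,"card n",len(Q),"x",np.percentile(Q[:,0],[1,99]).round(1),"y med",np.median(Q[:,1]).round(1),"ang",np.degrees(np.arctan(m[1]/m[0])).round(1), "line y at x=-70",(m[3]+(-70-m[2])*m[1]/m[0]).round(1))
    G=R[bay&green&(P[...,2]>.058)&(P[...,2]<.074)]*1000
    print("  clip x",np.percentile(G[:,0],[2,98]).round(1),"front y",np.median(G[G[:,0]<np.percentile(G[:,0],30),1]).round(1),"y range",np.percentile(G[:,1],[2,98]).round(1))
    p=bay&(P[...,2]>.05)&(P[...,2]<.061)&~green&(R[...,0]<.02)&(R[...,0]>-.04)
    W=R[p]*1000; print("  posts",len(W),np.median(W,0).round(1),np.percentile(W[:,0],[5,95]).round(1),np.percentile(W[:,1],[5,95]).round(1))
    vis=np.argwhere(green&bay)
print("worldz bystanders near; max z over rack-dish/bowl corridor")
```

```text
L card n 86 x [-99.6   2.2] y med 91.7 ang -0.3 line y at x=-70 91.7
  clip x [-18.9  53.1] front y 98.7 y range [ 73.7 111.3]
  posts 40 [-30.4  91.2] [-36.9   9.8] [ 73.8 108. ]
M card n 78 x [-98.4   4. ] y med 1.0 ang -0.1 line y at x=-70 0.9
  clip x [-18.1  54. ] front y 7.3 y range [-17.   20.1]
  posts 43 [-29.5   2.4] [-36.9   2.3] [-14.7  18.8]
R card n 89 x [-102.3   14.5] y med -90.4 ang -0.4 line y at x=-70 -90.3
  clip x [-21.3  52.2] front y -85.1 y range [-109.5  -70.7]
  posts 40 [-29.8 -89.5] [-37.8  10.5] [-102.8  -70.8]
worldz bystanders near; max z over rack-dish/bowl corridor
```

drive_tool:
  commands:
    - [0.5,-0.85,-0.1,0,0,0.139,0]
    - [0.5,-0.85,-0.1,0,0,0.139,0]
    - [0.5,-0.85,-0.1,0,0,0.139,0]
    - [0.5,-0.85,-0.1,0,0,0.139,0]
    - [0.5,-0.85,-0.1,0,0,0.139,0]
    - [0.5,-0.85,-0.1,0,0,0.139,0]
    - [0.5,-0.85,-0.1,0,0,0.139,0]
    - [0.5,-0.85,-0.1,0,0,0.139,0]
    - [0.5,-0.85,-0.1,0,0,0.139,0]
    - [0.5,-0.85,-0.1,0,0,0.139,0]

```text
t: 1.1
eef_pos: [0.3653, 0.2878, 0.1909]
tool_rot: [3.141, -0.001, -2.964]
contact_force: [-0.4, 0.5, 0.1]
gripper_width: 0.5
grasp_force: 0.0
```

drive_tool:
  commands:
    - [0.31,-0.52,-0.175,0,0,0.001,0]
    - [0.31,-0.52,-0.175,0,0,0.001,0]
    - [0.31,-0.52,-0.175,0,0,0.001,0]
    - [0.31,-0.52,-0.175,0,0,0.001,0]
    - [0.31,-0.52,-0.175,0,0,0.001,0]
    - [0.31,-0.52,-0.175,0,0,0.001,0]
    - [0.31,-0.52,-0.175,0,0,0.001,0]
    - [0.31,-0.52,-0.175,0,0,0.001,0]

```text
t: 1.9
eef_pos: [0.4889, 0.0823, 0.1216]
tool_rot: [3.141, 0.0, -2.956]
contact_force: [-0.1, -0.2, 0.7]
gripper_width: 0.496
grasp_force: 0.0
```

Run:
```python
from h import *
print(sense()["eef_pos"],sense()["contact_force"])
f=grab_frame("top"); a=cv2.resize(f["img"][170:290,190:330],None,fx=4,fy=4,interpolation=cv2.INTER_CUBIC)
f=grab_frame("side"); b=cv2.resize(f["img"][150:300,200:360],None,fx=1.5,fy=1.5) 
b=cv2.resize(f["img"][160:280,230:350],(240,240)); a=np.hstack([a,np.vstack([b,np.zeros((240,240,3),np.uint8)])]) 
cv2.imwrite("pics/a1.png",a)
```

```text
[0.48890664 0.0823154  0.12156098] [-0.13272853 -0.21328754  0.68398877]
```

View pics/a1.png

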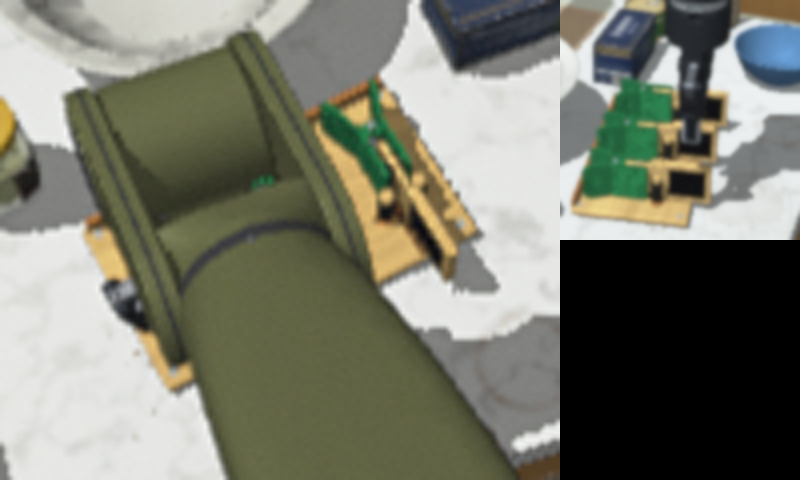

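The arm hides the left bay from the top camera. The side inset shows the gripper at (690,135), in line with the first card's gripping place and clear of everything. I'll go straight down.

drive_tool:
  commands:
    - [0,-0.005,-0.1,0,0,0,0]
    - [0,-0.005,-0.15,0,0,0,0]
    - [0,-0.005,-0.2,0,0,0,0]
    - [0,-0.005,-0.225,0,0,0,0]
    - [0,-0.005,-0.225,0,0,0,0]

```text
t: 2.5
eef_pos: [0.4878, 0.0795, 0.0302]
tool_rot: [3.141, -0.003, -2.957]
contact_force: [-0.2, 0.5, 0.3]
gripper_width: 0.502
grasp_force: 0.0
```

drive_tool:
  commands:
    - [0,0,0,0,0,0,1]
    - [0,0,0,0,0,0,1]
    - [0,0,0,0,0,0,1]
    - [0,0,0,0,0,0,1]
    - [0,0,0,0,0,0,1]
    - [0,0,0,0,0,0,1]

```text
t: 3.1
eef_pos: [0.4903, 0.0789, 0.0329]
tool_rot: [3.141, 0.003, -2.959]
contact_force: [-1.6, 1.8, 5.9]
gripper_width: 0.1
grasp_force: 59.2
```

drive_tool:
  commands:
    - [0,0,0.0025,0,0,0,1]
    - [0,0,0.0025,0,0,0,1]
    - [0,0,0.0025,0,0,0,1]

```text
t: 3.4
eef_pos: [0.4896, 0.0786, 0.0329]
tool_rot: [-3.141, 0.001, -2.959]
contact_force: [-0.4, 0.1, 4.5]
gripper_width: 0.096
grasp_force: 59.1
```

drive_tool:
  commands:
    - [0,0,0.005,0,0,0,1]
    - [0,0,0.005,0,0,0,1]
    - [0,0,0.005,0,0,0,1]

```text
t: 3.7
eef_pos: [0.4883, 0.0786, 0.0336]
tool_rot: [3.141, -0.002, -2.959]
contact_force: [0.1, 0.8, -0.9]
gripper_width: 0.095
grasp_force: 58.4
```

drive_tool:
  commands:
    - [-0.0025,-0.0005,0,0,0,0,1]
    - [-0.005,-0.001,0,0,0,0,1]
    - [-0.0075,-0.0014,0,0,0,0,1]
    - [-0.0075,-0.0014,0,0,0,0,1]

```text
t: 4.1
eef_pos: [0.4859, 0.0781, 0.0342]
tool_rot: [3.142, -0.0, -2.959]
contact_force: [-0.9, -0.3, -1.2]
gripper_width: 0.094
grasp_force: 58.4
```

drive_tool:
  commands:
    - [-0.0025,-0.0005,0,0,0,0,1]
    - [-0.005,-0.001,0,0,0,0,1]
    - [-0.005,-0.001,0,0,0,0,1]

```text
t: 4.4
eef_pos: [0.4847, 0.0779, 0.0346]
tool_rot: [3.142, 0.002, -2.959]
contact_force: [3.5, 2.0, -3.2]
gripper_width: 0.095
grasp_force: 58.3
```

drive_tool:
  commands:
    - [-0.0025,-0.0007,-0.001,0,0,0,1]
    - [-0.0025,-0.0007,-0.001,0,0,0,1]
    - [-0.0025,-0.0007,-0.001,0,0,0,1]

```text
t: 4.7
eef_pos: [0.4846, 0.0778, 0.0345]
tool_rot: [3.142, 0.004, -2.958]
contact_force: [6.0, 0.5, -4.5]
gripper_width: 0.095
grasp_force: 58.2
```

drive_tool:
  commands:
    - [-0.002,-0.0004,-0.001,0,0,0,1]
    - [-0.002,-0.0004,-0.001,0,0,0,1]
    - [-0.002,-0.0004,-0.001,0,0,0,1]

```text
t: 5.0
eef_pos: [0.4845, 0.0777, 0.0344]
tool_rot: [3.142, 0.006, -2.958]
contact_force: [7.8, 2.4, -4.9]
gripper_width: 0.093
grasp_force: 58.2
```

drive_tool:
  commands:
    - [0,0,0,0,0,0,1]
    - [0,0,0,0,0,0,1]
    - [0,0,0,0,0,0,1]
    - [0,0,0,0,0,0,1]
    - [0,0,0,0,0,0,1]
    - [0,0,0,0,0,0,1]

```text
t: 5.6
eef_pos: [0.4845, 0.0777, 0.0344]
tool_rot: [3.142, 0.006, -2.958]
contact_force: [7.8, 2.7, -4.6]
gripper_width: 0.099
grasp_force: 58.2
```

The first clip held about 8.1 N for over half a second, so it is good. I'll relax the pull and let go.

drive_tool:
  commands:
    - [0.004,0.0007,-0.002,0,0,0,1]
    - [0.0075,0.0014,-0.004,0,0,0,1]
    - [0.0075,0.0014,-0.004,0,0,0,1]

```text
t: 5.9
eef_pos: [0.4851, 0.0777, 0.0329]
tool_rot: [-3.142, -0.002, -2.958]
contact_force: [-4.8, -0.9, 8.4]
gripper_width: 0.095
grasp_force: 60.0
```

drive_tool:
  commands:
    - [0,0,0,0,0,0,0]
    - [0,0,0,0,0,0,0]
    - [0,0,0,0,0,0,0]
    - [0,0,0,0,0,0,0]
    - [0,0,0.12,0,0,0,0]
    - [0,0,0.24,0,0,0,0]
    - [0,0,0.24,0,0,0,0]
    - [0,0,0.24,0,0,0,0]

```text
t: 6.7
eef_pos: [0.4864, 0.0779, 0.1297]
tool_rot: [-3.141, 0.004, -2.959]
contact_force: [-0.2, 0.0, -0.8]
gripper_width: 0.499
grasp_force: 0.0
```

drive_tool:
  commands:
    - [0.048,-0.218,0,0,0,0,0]
    - [0.048,-0.218,0,0,0,0,0]
    - [0.048,-0.218,0,0,0,0,0]
    - [0.048,-0.218,-0.1,0,0,0,0]
    - [0.048,-0.218,-0.17,0,0,0,0]
    - [0.048,-0.218,-0.22,0,0,0,0]
    - [0.048,-0.218,-0.24,0,0,0,0]
    - [0.048,-0.218,-0.24,0,0,0,0]

```text
t: 7.5
eef_pos: [0.5024, -0.0088, 0.0295]
tool_rot: [3.14, -0.005, -2.958]
contact_force: [1.4, 0.1, 0.2]
gripper_width: 0.506
grasp_force: 0.0
```

drive_tool:
  commands:
    - [0,0,0,0,0,0,1]
    - [0,0,0,0,0,0,1]
    - [0,0,0,0,0,0,1]
    - [0,0,0,0,0,0,1]
    - [0,0,0.004,0,0,0,1]
    - [0,0,0.005,0,0,0,1]
    - [0,0,0.005,0,0,0,1]

```text
t: 8.2
eef_pos: [0.5042, -0.0094, 0.0338]
tool_rot: [3.142, -0.0, -2.959]
contact_force: [-0.5, -0.1, -0.7]
gripper_width: 0.102
grasp_force: 58.5
```

Well balanced. Now I'll pull the middle card in small steps.

drive_tool:
  commands:
    - [-0.0025,-0.0005,0,0,0,0,1]
    - [-0.005,-0.001,0,0,0,0,1]
    - [-0.0075,-0.0014,0,0,0,0,1]
    - [-0.0075,-0.0014,0,0,0,0,1]

```text
t: 8.6
eef_pos: [0.5012, -0.01, 0.0338]
tool_rot: [3.142, -0.0, -2.959]
contact_force: [0.4, -0.1, -0.9]
gripper_width: 0.094
grasp_force: 58.5
```

drive_tool:
  commands:
    - [-0.0025,-0.0005,0,0,0,0,1]
    - [-0.005,-0.001,0,0,0,0,1]
    - [-0.005,-0.001,0,0,0,0,1]

```text
t: 8.9
eef_pos: [0.4993, -0.0103, 0.0338]
tool_rot: [3.141, -0.0, -2.959]
contact_force: [1.1, 0.9, -0.7]
gripper_width: 0.097
grasp_force: 58.5
```

drive_tool:
  commands:
    - [-0.0025,-0.0005,0,0,0,0,1]
    - [-0.005,-0.001,0,0,0,0,1]
    - [-0.005,-0.001,0,0,0,0,1]

```text
t: 9.2
eef_pos: [0.4982, -0.0106, 0.0341]
tool_rot: [-3.141, 0.002, -2.959]
contact_force: [5.4, 1.7, -3.3]
gripper_width: 0.101
grasp_force: 58.3
```

drive_tool:
  commands:
    - [-0.0012,-0.0002,-0.001,0,0,0,1]
    - [-0.0025,-0.0005,-0.001,0,0,0,1]
    - [-0.0025,-0.0005,-0.001,0,0,0,1]

```text
t: 9.5
eef_pos: [0.4981, -0.0106, 0.034]
tool_rot: [-3.141, 0.004, -2.959]
contact_force: [7.5, 2.5, -4.4]
gripper_width: 0.097
grasp_force: 58.3
```

drive_tool:
  commands:
    - [-0.0002,0,0,0,0,0,1]
    - [-0.0002,0,0,0,0,0,1]
    - [-0.0002,0,0,0,0,0,1]
    - [-0.0002,0,0,0,0,0,1]
    - [-0.0002,0,0,0,0,0,1]
    - [-0.0002,0,0,0,0,0,1]
    - [-0.0002,0,0,0,0,0,1]

```text
t: 10.2
eef_pos: [0.4981, -0.0107, 0.034]
tool_rot: [-3.141, 0.004, -2.959]
contact_force: [7.3, 2.2, -5.8]
gripper_width: 0.096
grasp_force: 58.3
```

The middle clip holds too, at about 7.7 N for 0.7 s. I'll relax, release and go to the right card.

drive_tool:
  commands:
    - [0.003,0.0005,-0.001,0,0,0,1]
    - [0.005,0.001,-0.002,0,0,0,1]
    - [0.005,0.001,-0.002,0,0,0,1]

```text
t: 10.5
eef_pos: [0.4984, -0.0106, 0.0334]
tool_rot: [-3.141, -0.001, -2.958]
contact_force: [-2.4, 0.4, 5.6]
gripper_width: 0.101
grasp_force: 60.0
```

drive_tool:
  commands:
    - [0,0,0,0,0,0,0]
    - [0,0,0,0,0,0,0]
    - [0,0,0,0,0,0,0]
    - [0,0,0,0,0,0,0]
    - [0,0,0.12,0,0,0,0]
    - [0,0,0.24,0,0,0,0]
    - [0,0,0.24,0,0,0,0]
    - [0,0,0.24,0,0,0,0]

```text
t: 11.3
eef_pos: [0.4996, -0.0107, 0.1305]
tool_rot: [-3.14, 0.004, -2.959]
contact_force: [0.2, -0.0, -0.7]
gripper_width: 0.501
grasp_force: 0.0
```

drive_tool:
  commands:
    - [0.055,-0.221,0,0,0,0,0]
    - [0.055,-0.221,0,0,0,0,0]
    - [0.055,-0.221,0,0,0,0,0]
    - [0.055,-0.221,-0.1,0,0,0,0]
    - [0.055,-0.221,-0.17,0,0,0,0]
    - [0.055,-0.221,-0.22,0,0,0,0]
    - [0.055,-0.221,-0.242,0,0,0,0]
    - [0.055,-0.221,-0.242,0,0,0,0]

```text
t: 12.1
eef_pos: [0.5183, -0.098, 0.0293]
tool_rot: [3.139, -0.005, -2.958]
contact_force: [-0.4, 0.9, -0.1]
gripper_width: 0.5
grasp_force: 0.0
```

drive_tool:
  commands:
    - [0,0,0,0,0,0,1]
    - [0,0,0,0,0,0,1]
    - [0,0,0,0,0,0,1]
    - [0,0,0,0,0,0,1]
    - [0,0,0.004,0,0,0,1]
    - [0,0,0.005,0,0,0,1]
    - [0,0,0.005,0,0,0,1]

```text
t: 12.8
eef_pos: [0.5201, -0.0989, 0.0337]
tool_rot: [3.141, -0.0, -2.959]
contact_force: [-0.2, 0.8, -0.5]
gripper_width: 0.098
grasp_force: 58.5
```

drive_tool:
  commands:
    - [-0.0025,-0.0005,0,0,0,0,1]
    - [-0.005,-0.001,0,0,0,0,1]
    - [-0.0065,-0.0012,0,0,0,0,1]
    - [-0.0065,-0.0012,0,0,0,0,1]

```text
t: 13.2
eef_pos: [0.5181, -0.0992, 0.034]
tool_rot: [3.141, 0.001, -2.959]
contact_force: [1.9, 2.0, -2.4]
gripper_width: 0.101
grasp_force: 58.3
```

drive_tool:
  commands:
    - [-0.0025,-0.0005,0,0,0,0,1]
    - [-0.004,-0.0008,0,0,0,0,1]
    - [-0.004,-0.0008,0,0,0,0,1]

```text
t: 13.5
eef_pos: [0.5166, -0.0996, 0.0342]
tool_rot: [-3.142, 0.001, -2.959]
contact_force: [3.1, 3.1, -0.8]
gripper_width: 0.102
grasp_force: 58.5
```

drive_tool:
  commands:
    - [-0.0025,-0.0005,0,0,0,0,1]
    - [-0.005,-0.001,0,0,0,0,1]
    - [-0.005,-0.001,0,0,0,0,1]

```text
t: 13.8
eef_pos: [0.5142, -0.1002, 0.034]
tool_rot: [-3.141, 0.0, -2.959]
contact_force: [3.1, 2.0, 0.0]
gripper_width: 0.102
grasp_force: 58.5
```

drive_tool:
  commands:
    - [-0.0025,-0.0005,0,0,0,0,1]
    - [-0.005,-0.001,0,0,0,0,1]
    - [-0.0075,-0.0014,0,0,0,0,1]
    - [-0.01,-0.0018,0,0,0,0,1]
    - [-0.0125,-0.0023,0,0,0,0,1]
    - [-0.015,-0.0028,0,0,0,0,1]

```text
t: 14.4
eef_pos: [0.5081, -0.1013, 0.0339]
tool_rot: [-3.142, -0.0, -2.959]
contact_force: [3.6, 2.2, -0.6]
gripper_width: 0.099
grasp_force: 58.5
```

The right card slides at about 3.5 N, so its clip is worn. I'll draw the card all the way out.

drive_tool:
  commands:
    - [-0.003,-0.0006,0,0,0,0,1]
    - [-0.006,-0.0011,0,0,0,0,1]
    - [-0.009,-0.0017,0,0,0,0,1]
    - [-0.012,-0.0022,0,0,0,0,1]
    - [-0.015,-0.0028,0,0,0,0,1]
    - [-0.018,-0.0033,0,0,0,0,1]
    - [-0.021,-0.0039,0,0,0,0,1]
    - [-0.024,-0.0044,0,0,0,0,1]
    - [-0.027,-0.005,0,0,0,0,1]
    - [-0.03,-0.0055,0,0,0,0,1]
    - [-0.033,-0.0061,0,0,0,0,1]
    - [-0.036,-0.0066,0,0,0,0,1]

```text
t: 15.6
eef_pos: [0.493, -0.104, 0.0336]
tool_rot: [3.141, -0.002, -2.959]
contact_force: [0.6, -0.4, -0.2]
gripper_width: 0.096
grasp_force: 58.6
```

drive_tool:
  commands:
    - [-0.003,-0.0006,0,0,0,0,1]
    - [-0.006,-0.0011,0,0,0,0,1]
    - [-0.009,-0.0017,0,0,0,0,1]
    - [-0.012,-0.0022,0,0,0,0,1]
    - [-0.015,-0.0028,0,0,0,0,1]
    - [-0.02,-0.0037,0,0,0,0,1]
    - [-0.025,-0.0046,0,0,0,0,1]
    - [-0.032,-0.0058,0,0,0,0,1]
    - [-0.04,-0.0073,0,0,0,0,1]
    - [-0.05,-0.0092,0,0,0,0,1]
    - [-0.06,-0.011,0,0,0,0,1]
    - [-0.06,-0.011,0,0,0,0,1]

```text
t: 16.8
eef_pos: [0.4692, -0.1083, 0.0338]
tool_rot: [3.141, -0.0, -2.959]
contact_force: [0.5, 0.8, -0.7]
gripper_width: 0.095
grasp_force: 58.6
```

drive_tool:
  commands:
    - [0,0,0.08,0,0,0,1]
    - [0,0,0.18,0,0,0,1]
    - [0,0.03,0.28,0,0,0,1]
    - [0,0.1,0.34,0,0,0,1]
    - [0,0.2,0.34,0,0,0,1]
    - [0,0.3,0.34,0,0,0,1]
    - [0,0.4,0.34,0,0,0,1]
    - [0,0.5,0.34,0,0,0,1]
    - [0,0.6,0.34,0,0,0,1]
    - [0,0.7,0.34,0,0,0,1]
    - [0,0.78,0.34,0,0,0,1]
    - [0,0.8,0.34,0,0,0,1]

```text
t: 18.0
eef_pos: [0.4695, 0.2143, 0.17]
tool_rot: [3.141, 0.0, -2.955]
contact_force: [1.0, 0.2, -1.2]
gripper_width: 0.096
grasp_force: 58.7
```

Run:
```python
from h import *
print(sense()["eef_pos"],sense()["tool_rot"])
f=grab_frame("side"); g=grab_frame("top")
cv2.imwrite("pics/a2.png",np.hstack([f["img"][120:420,100:400],g["img"][120:420,90:440]]))
```

```text
[0.46949155 0.21434606 0.16999758] [ 3.14092957e+00  1.93839588e-04 -2.95505546e+00]
```

View pics/a2.png

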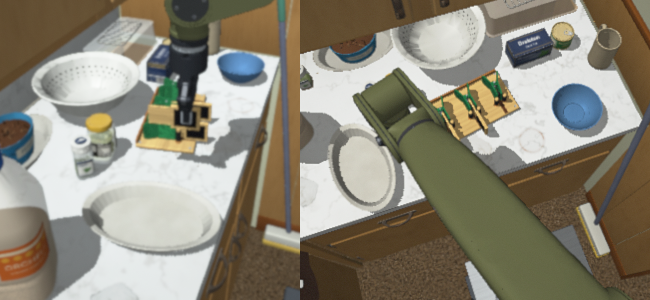

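The side view shows the card held level in the gripper at (190,118), with the dish in clear view at (150,215). In the top view the arm covers the left half of the rack, and the green clip in the right bay stands at (495,85). I'll carry on to the dish.

drive_tool:
  commands:
    - [0,0.1,0,0,0,0,1]
    - [0,0.2,0,0,0,0,1]
    - [0,0.29,0,0,0,0,1]
    - [0,0.327,0,0,0,0,1]
    - [0,0.327,-0.1,0,0,0,1]
    - [0,0.327,-0.2,0,0,0,1]
    - [0,0.327,-0.27,0,0,0,1]
    - [0,0.327,-0.31,0,0,0,1]
    - [0,0.327,-0.34,0,0,0,1]
    - [0,0.327,-0.35,0,0,0,1]
    - [0,0.327,-0.355,0,0,0,1]

```text
t: 19.2
eef_pos: [0.4707, 0.3426, 0.0288]
tool_rot: [3.141, 0.002, -2.959]
contact_force: [1.1, -0.2, -0.0]
gripper_width: 0.095
grasp_force: 58.9
```

drive_tool:
  commands:
    - [0,0,-0.003,0,0,0,1]
    - [0,0,-0.004,0,0,0,0]
    - [0,0,-0.004,0,0,0,0]
    - [0,0,-0.004,0,0,0,0]
    - [0,0,-0.004,0,0,0,0]
    - [0,0,0.04,0,0,0,0]
    - [-0.003,0.02,0.05,0,0,0,0]
    - [-0.009,0.05,0.05,0,0,0,0]
    - [-0.014,0.08,0.055,0,0,0,0]
    - [-0.018,0.1,0.06,0,0,0,0]
    - [-0.018,0.1,0.16,0,0,0,0]
    - [-0.018,0.1,0.28,0,0,0,0]

```text
t: 20.4
eef_pos: [0.4602, 0.3821, 0.1372]
tool_rot: [-3.138, -0.007, -2.957]
contact_force: [0.9, -0.0, 0.4]
gripper_width: 0.495
grasp_force: 0.0
```

Run:
```python
from h import *
s=sense();print(s["eef_pos"],s["contact_force"])
f=grab_frame("side")
cv2.imwrite("pics/a3.png",cv2.resize(f["img"][230:400,150:350],None,fx=2,fy=2))
```

```text
[0.46019931 0.38211605 0.13720209] [ 0.91460269 -0.04112101  0.43226916]
```

View pics/a3.png

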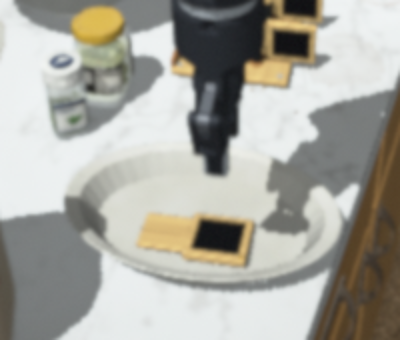

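The card lies flat in the dish at (195,238). Next I'll find the worn clip.

Run:
```python
from h import *
f=grab_frame("top"); P=cloud(f); im=f["img"]; hsv=cv2.cvtColor(im,cv2.COLOR_BGR2HSV)
cv2.imwrite("pics/a4.png",cv2.resize(im[180:275,195:325],None,fx=4,fy=4))
a=np.radians(10.43); ex=np.array([np.cos(a),np.sin(a)]); ey=np.array([-ex[1],ex[0]]); c0=np.array([.5766,.0028])
R=(P[...,:2]-c0)@np.stack([ex,ey],1)*1000
green=(hsv[...,0]>45)&(hsv[...,0]<90)&(hsv[...,1]>90)&(abs(R[...,1]+90)<42)&(abs(R[...,0])<80)&(P[...,2]>.058)&(P[...,2]<.074)
G=R[green]; print(len(G),np.percentile(G[:,0],[2,98]).round(1),np.percentile(G[:,1],[2,98]).round(1))
for x in range(-25,60,8):
    q=G[(G[:,0]>=x)&(G[:,0]<x+8),1]
    if len(q): print(x,q.min().round(),q.max().round(),len(q))
r=np.array([7,-90.])/1000; print("target",c0+r[0]*ex+r[1]*ey, sense()["eef_pos"])
```

```text
98 [-25.2  49.9] [-118.3  -73.1]
-25 -98.0 -81.0 10
-17 -100.0 -80.0 11
-9 -102.0 -80.0 9
-1 -102.0 -81.0 9
7 -104.0 -81.0 11
15 -109.0 -81.0 13
23 -114.0 -78.0 11
31 -118.0 -77.0 6
39 -120.0 -73.0 10
47 -75.0 -73.0 4
target [ 0.59977741 -0.08444567] [0.46621681 0.38604512 0.14798708]
```

View pics/a4.png

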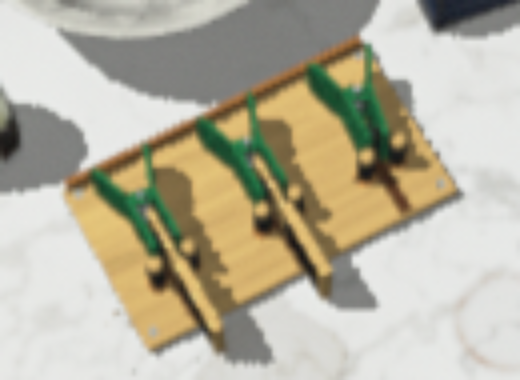

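All three clips stand on the rack. The right one, at about (360,110), is now empty, its jaws against the posts and turned by about −4°. I'll go above it.

drive_tool:
  commands:
    - [0.2,-0.7,0.06,0,0,-0.018,-0.3]
    - [0.2,-0.7,0.06,0,0,-0.018,-0.3]
    - [0.2,-0.7,0.06,0,0,-0.018,-0.3]
    - [0.2,-0.7,0.06,0,0,-0.018,-0.3]
    - [0.2,-0.7,0.06,0,0,-0.018,-0.3]
    - [0.2,-0.7,0.06,0,0,-0.018,-0.3]
    - [0.2,-0.7,0.06,0,0,-0.018,-0.3]

```text
t: 21.2
eef_pos: [0.544, 0.0989, 0.1642]
tool_rot: [-3.14, 0.001, -3.02]
contact_force: [-0.5, 0.4, -0.2]
gripper_width: 0.647
grasp_force: 0.0
```

drive_tool:
  commands:
    - [0.132,-0.48,-0.06,0,0,0,-0.3]
    - [0.132,-0.48,-0.06,0,0,0,-0.3]
    - [0.132,-0.48,-0.06,0,0,0,-0.3]
    - [0.132,-0.48,-0.06,0,0,0,-0.3]
    - [0.132,-0.48,-0.06,0,0,0,-0.3]
    - [0.132,-0.48,-0.06,0,0,0,-0.3]

```text
t: 21.8
eef_pos: [0.5954, -0.0893, 0.1388]
tool_rot: [3.14, -0.002, -3.016]
contact_force: [0.1, 1.3, -0.5]
gripper_width: 0.652
grasp_force: 0.0
```

drive_tool:
  commands:
    - [0.009,0.008,-0.02,0,0,0,-0.3]
    - [0.009,0.008,-0.1,0,0,0,-0.3]
    - [0.009,0.008,-0.17,0,0,0,-0.3]
    - [0.009,0.008,-0.23,0,0,0,-0.3]
    - [0.009,0.008,-0.26,0,0,0,-0.3]
    - [0.009,0.008,-0.26,0,0,0,-0.3]

```text
t: 22.4
eef_pos: [0.5974, -0.0843, 0.0335]
tool_rot: [3.14, -0.004, -3.013]
contact_force: [-0.5, 0.8, -0.2]
gripper_width: 0.649
grasp_force: 0.0
```

drive_tool:
  commands:
    - [0,0,0,0,0,0,1]
    - [0,0,0,0,0,0,1]
    - [0,0,0,0,0,0,1]
    - [0,0,0,0,0,0,1]
    - [0,0,0.004,0,0,0,1]
    - [0,0,0.005,0,0,0,1]

```text
t: 23.0
eef_pos: [0.5997, -0.0862, 0.0385]
tool_rot: [-3.142, 0.002, -3.015]
contact_force: [1.8, 1.4, 0.7]
gripper_width: 0.235
grasp_force: 58.5
```

drive_tool:
  commands:
    - [0,0,0.05,0,0,0,1]
    - [0,0,0.12,0,0,0,1]
    - [0,0,0.22,0,0,0,1]
    - [0,0,0.32,0,0,0,1]
    - [-0.05,-0.07,0.33,0,0,0,1]
    - [-0.11,-0.155,0.33,0,0,0,1]
    - [-0.17,-0.24,0.33,0,0,0,1]
    - [-0.23,-0.325,0.33,0,0,0,1]
    - [-0.29,-0.41,0.33,0,0,0,1]
    - [-0.35,-0.495,0.33,0,0,0,1]
    - [-0.38,-0.535,0.33,0,0,0,1]
    - [-0.38,-0.535,0.33,0,0,0,1]

```text
t: 24.2
eef_pos: [0.4449, -0.3021, 0.1693]
tool_rot: [3.141, -0.002, -3.019]
contact_force: [0.6, 0.5, -0.4]
gripper_width: 0.237
grasp_force: 60.9
```

Run:
```python
from h import *
print(sense()["eef_pos"],sense()["gripper_width"])
f=grab_frame("side"); g=grab_frame("top")
cv2.imwrite("pics/a5.png",np.hstack([cv2.resize(f["img"][120:270,220:420],None,fx=1.5,fy=1.5),cv2.resize(g["img"][180:280,200:400],(450,225))]))
```

```text
[ 0.4449116  -0.30211701  0.16927264] 0.23690399078229407
```

View pics/a5.png

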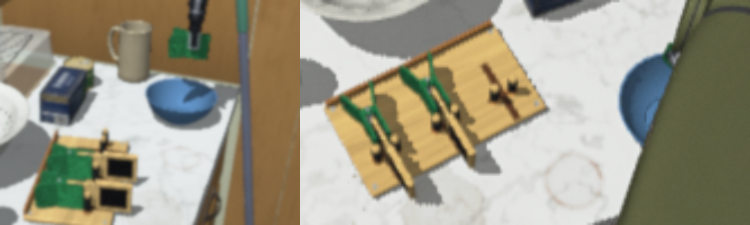

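The side view shows the clip held at (190,43), directly over the blue bowl at (180,100). The left and middle clips and their cards still stand on the rack. I'll lower the clip and release it.

drive_tool:
  commands:
    - [0.01,0.005,-0.08,0,0,0,1]
    - [0.01,0.005,-0.16,0,0,0,1]
    - [0.01,0.005,-0.22,0,0,0,1]
    - [0.01,0.005,-0.26,0,0,0,1]
    - [0.01,0.005,-0.285,0,0,0,1]
    - [0.01,0.005,-0.3,0,0,0,1]
    - [0.01,0.005,-0.3,0,0,0,1]

```text
t: 25.0
eef_pos: [0.4513, -0.2981, 0.0498]
tool_rot: [3.141, -0.0, -3.015]
contact_force: [0.3, 1.0, -1.0]
gripper_width: 0.234
grasp_force: 60.9
```

drive_tool:
  commands:
    - [0,0,-0.01,0,0,0,1]
    - [0,0,-0.02,0,0,0,1]
    - [0,0,-0.02,0,0,0,1]

```text
t: 25.3
eef_pos: [0.451, -0.2983, 0.0419]
tool_rot: [3.142, 0.0, -3.015]
contact_force: [0.1, 0.4, -1.1]
gripper_width: 0.232
grasp_force: 60.9
```

drive_tool:
  commands:
    - [0,0,0,0,0,0,0]
    - [0,0,0,0,0,0,0]
    - [0,0,0,0,0,0,0]
    - [0,0,0,0,0,0,0]
    - [0,0,0,0,0,0,0]
    - [0,0,0.06,0,0,0,0]
    - [0,0,0.16,0,0,0,0]
    - [0,0,0.26,0,0,0,0]
    - [0,0,0.36,0,0,0,0]
    - [0,0.1,0.4,0,0,0,0]
    - [0,0.2,0.4,0,0,0,0]
    - [0,0.3,0.4,0,0,0,0]

```text
t: 26.5
eef_pos: [0.4513, -0.1775, 0.2032]
tool_rot: [-3.14, 0.002, -3.016]
contact_force: [-0.5, -0.0, 0.2]
gripper_width: 0.501
grasp_force: 0.0
```

Run:
```python
from h import *
s=sense();print(s["eef_pos"],s["contact_force"])
f=grab_frame("side"); g=grab_frame("top")
cv2.imwrite("pics/a6.png",np.hstack([cv2.resize(f["img"][140:400,150:410],(390,390)),cv2.resize(g["img"][150:345,210:410],(400,390))]))
```

```text
[ 0.45128988 -0.17749539  0.2032494 ] [-0.48974086 -0.01748227  0.24174446]
```

View pics/a6.png

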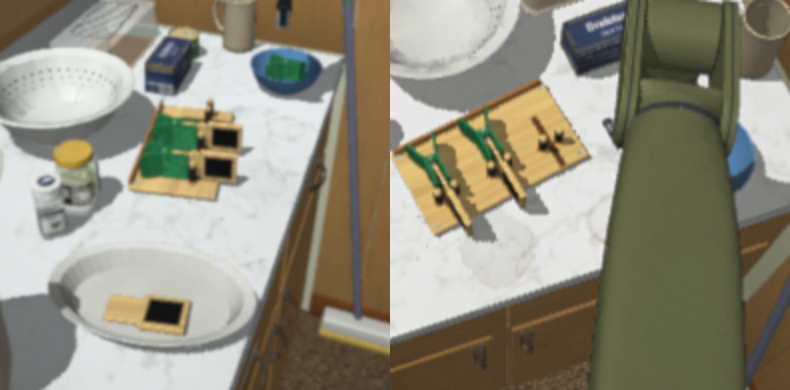

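The clip is in the blue bowl at (287,68) and its card lies in the dish at (148,312). Both good clips stand on the rack with their cards, and the arm is clear of everything.

```bash
python3 -c "
from bench import *
print(job_done())"
```

```text
the job is handed in; nothing more can be done
None
```

The left and middle clips held about 8 N and stay on the rack with their cards in place; the right clip was worn (its card slid out at about 3.5 N), so its card lies in the oval dish and the clip is in the blue bowl, and the job is handed in.

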